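Unclamp the mould and hold its sprung lid at the mark

TASK

The cast in the blue mould box is ready to be looked at: swing the red-handled clamp right over, off the lid, so that it lies open, and only then take the sprung lid by its round black grip and lift it until its red pointer is level with the green marker block on the quadrant. Hold it steady there and finish while still holding it, for the lid would snap shut. Leave the marker and everything else on the bench where they are.

Things in the scene. Friction and masses are not known exactly. Their poses are not given: they have to be found in the camera images.
- mould: blue mould box, 160 (x) x 140 (y) x 62 high on a 200 x 180 base plate, fixed to the bench; origin at the centre of its underside on the bench; its x axis points from the lid's grip side (near the robot) to the lid's hinge, its y axis to the clamp, z up
- lid (a joint): angle of the aluminium lid (165 x 140 x 12, top 74 above the bench when shut): 0 shut, grows as its near edge rises, stop at 1.25 rad. A spring and its weight pull it shut: about 3 N to start and about 5 N at 0.6 rad, felt at the grip; let go, it snaps shut
- lid_hinge (a point): middle of the lid's hinge axis, 85 along the box's +x from its origin and 64 above the bench; the axis lies along the box's y
- lid_grip (a point): round black grip on the lid's near edge, a disc 36 in diameter and 20 thick with flat faces to the box's +y and -y, to be pinched across the flats from above; this point is the disc's centre. Lid shut: 205 from the hinge axis towards the robot (box -x) and 22 above it, so 86 above the bench; it swings with the lid about the hinge axis; the disc stands 40 clear of the lid's edge, joined by a bar 12 wide low down in the middle
- clamp (a joint): angle of the toggle clamp: 0 clamped (its rubber foot on the lid), grows as the red handle is swung outwards away from the lid; over centre at about 0.5 rad, beyond which it falls on by its own weight (0.3 kg; up to about 2 N at the handle) to its stop at 1.92 rad; short of that it falls back (near the balance point friction may hold it)
- clamp_pivot (a point): middle of the clamp's pivot axis, 20 along x and 115 along y of the box from its origin, 100 above the bench; the axis lies along the box's x
- clamp_handle (a point): middle of the clamp's red handle grip, a flat-sided bar 60 long, 18 wide along the pivot axis and 22 thick the way it swings, 90 from the pivot. Clamped, the handle stands up from the pivot, leaning 15 degrees inwards over the lid; at the open stop it lies about level, pointing outwards (box +y). The clamp's steel arm (14 wide, 80 long) lies over the lid when clamped and stands up at the box's side when open
- index (a joint): angle of the green marker block on the quadrant, measured like joint lid: the lid angle at which the lid's pointer is level with the middle of the block, 0.38 to 0.78 rad, differs every time; the block sits by friction
- mark (a point): the point, 125 from the hinge axis, just inside the middle of the inner face of the green marker block (18 wide along the arc, 20 x 30), which sits on an aluminium quadrant beside the box, on its -y side
- pointer (a point): tip of the red pointer on the lid's -y side edge, 125 from the hinge axis; it coincides with point mark when the lid is at the marked angle
- leg_cast: cream foam leg form, 280 x 86 x 79, lying on the bench to the left; bystander
- rasp: rasp with wooden handle, 270 x 26 x 24, lying to the right; origin underneath, where handle and blade meet; bystander
- jar: glass jar with green cap, 66 diameter, 100 high, standing to the right; bystander
- mixing_cup: open white cup, 66 diameter, 75 high, standing close beside the mould box on its quadrant side, its centre 170 to 190 from the box's centre; bystander
- sanding_block: cork sanding block, 100 x 60 x 34, to the left; bystander
- brush: small brush lying on the bench in front of the mould box, towards the clamp side; bystander

How it is judged:
By the outcome, as a careful person would: the job done as asked, in the order asked, and still so for the second after the job is handed in, while the arm keeps its last pose, push and grip.
It also fails if it takes over 53 s, if anything falls off the work surface, if the arm or the gripper's body presses on something with over 40 N, if the wrist force passes 120 N, or if a joint passes its speed limit or range.

ROBOT

A 6-joint arm with a two-finger parallel gripper is mounted at the origin on the work surface. World frame = base frame: x ahead of the robot, y to its left, z up, the work surface at z = 0. Lengths are in m, angles in degrees, forces in N, time in s.
With the tool pointing down it reaches from about 0.375 to 0.9 m from the base axis. Payload 3.1 kg.
Tool frame: the origin (TCP) lies at the very end of the fingers, on their centre line; the grasp point (between the pads) lies behind it (bot.grip_depth is the z of the grasp point in the tool frame, in m); z points along the fingers, y is the direction in which the jaws open and shut (so a half turn about z gives the same grasp; the last joint's range is limited). The gripper opens to 87 mm and grips with 3 to 60 N. Pads are 19 mm wide; open, the fingers measure 117 mm over their backs; the gripper's body (75 mm by 190 mm) begins 51 mm behind the grasp point.
Start: joints at [-83.222, 30.224, 82.088, -0, 67.689, -10.227], TCP at [0.183, -0.598, 0.187] pointing down, gripper open.
Joint ranges: [-176.69, 176.69], [-43.24, 126.21], [12.49, 139.97], [-82, 262], [0, 151.66], [-163.58, 163.58]. Speed limits (degrees/s): [159.86, 159.86, 180, 180, 180, 180].

INTERFACE

Orientations are given as a 3x3 rotation matrix whose columns are the frame's x, y, z axes.
In Python, from rig import bot, vision gives the robot as it stands. The module is installed in compiled form; this text tells all that it offers.
- The arm moves only by the shell command python3 -m jog 'ROWS'. ROWS is JSON, a list of rows, each a list of 3 entries, a list of its own where there are three numbers: the shift along the tool's x, y, z in mm, then the turn, a rotation vector about the tool's x, y, z in degrees, then the closure, from 0 (fully open) to 1 (shut). In form: [[[dx, dy, dz], [wx, wy, wz], fingers], ...]. A call has 1 to 12 rows; each row is the pose to reach, as a shift and turn from the pose commanded when the call began, along the tool's axes at that moment; what a row does not reach only later rows make up. A row lasts 1/12 s, in which the tool goes at most 41.7 mm and 7.16 degrees, less where a joint would pass 70% of its speed; a pose out of reach is approached as far as the arm can. A call with a gripper value outside its range is refused whole. The fingers move at their own pace and stop on an object; the grip force is fixed at half the most. Time passes only in rows, so rows that repeat a pose let the fingers close. It gives the time, the measured TCP pose, the force and the opening at its end, in the units of the state.
- bot.read_state(): the state, without advancing time (a new reading comes with each control period).
- vision.capture(name): name is "scene" or "top"; returns the picture (400x640x3 uint8, red, green, blue); there is no depth.
- vision.camera_info(name): a dict with "intrinsics" (3x3 intrinsics, pixels), "camera_from_world" (4x4, takes a point from world to camera coordinates). Camera axes: x right, y up, looking along -z (the intrinsics and any distortion apply to the point x, -y, -z); pixel columns grow to the right and rows downward; lengths in m; the calibration is good to about 2 mm. A picture is of the moment at which its call begins. camera_info takes no time and is no camera call.
- bot.hand_in(): hands the job in, once; it reports no verdict.
The state is a dict: "time_s": time; "joint_positions": joint angles; "qvel": joint speeds; "tau": joint torques, N m; "position": TCP position; "tcp_rot": TCP orientation; "force": force on the tool from outside, world axes, zero at the start; "moment": the same for the moment, N m; "opening": opening from 0.0 (shut) to 1.0 (fully open).
Only numpy, scipy, OpenCV 4.12 (cv2) and the standard library are available. Lean on these libraries where they do the work, as an engineer would, in place of code of your own. Each camera call takes 0.05 s, during which the arm holds its last target. There are 200 camera calls.

## Working session

There is one attempt and no reset: what is moved stays moved. The work goes in short steps, Python scripts to look and compute and a shell command to move; the robot and the scene stay as the last step left them, time stands still between calls to the robot, and variables do not carry over. Pictures are saved under pics/ and viewed, about 8 in all and at most 12, crops included, and the job is handed in when it is done.

```bash
mkdir -p pics; python3 - <<'E'
from rig import bot, vision
import cv2
for n in("scene","top"):
    im=vision.capture(n); cv2.imwrite(f"pics/{n}0.png",im[...,::-1])
    i=vision.camera_info(n); print(n,i)
s=bot.read_state(); print(s["time_s"],s["position"],s["tcp_rot"],s["force"],bot.grip_depth)
E
```

```text
scene {'intrinsics': array([[429.25417738,   0.        , 315.03234252],
       [  0.        , 429.25417738, 202.80118365],
       [  0.        ,   0.        ,   1.        ]]), 'camera_from_world': array([[ 0.2556107 ,  0.9666845 , -0.01357384, -0.1331182 ],
       [-0.81910553,  0.22400325,  0.52809911,  0.35773474],
       [ 0.51354581, -0.12386938,  0.84907425, -1.77289377],
       [ 0.        ,  0.        ,  0.        ,  1.        ]])}
top {'intrinsics': array([[472.55953153,   0.        , 311.34433873],
       [  0.        , 472.55953153, 194.6413399 ],
       [  0.        ,   0.        ,   1.        ]]), 'camera_from_world': array([[ 2.04664435e-04, -9.99860823e-01, -1.66821071e-02,
         3.96677270e-03],
       [ 9.94723518e-01, -1.50789160e-03,  1.02580942e-01,
        -5.34551465e-01],
       [-1.02591820e-01, -1.66150790e-02,  9.94584766e-01,
        -1.81500097e+00],
       [ 0.00000000e+00,  0.00000000e+00,  0.00000000e+00,
         1.00000000e+00]])}
0.1 [ 0.18273608 -0.59694274  0.18566255] [[ 9.56270603e-01  2.92483310e-01 -2.16203636e-04]
 [ 2.92483174e-01 -9.56268736e-01  1.92306850e-03]
 [ 3.55716663e-04 -1.90220980e-03 -9.99998128e-01]] [ 0.08078738  0.28044817 -0.13044503] -0.0187
```

View pics/scene0.png

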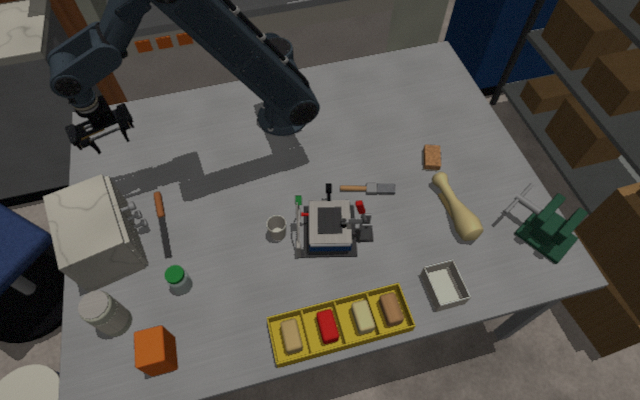

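View pics/top0.png

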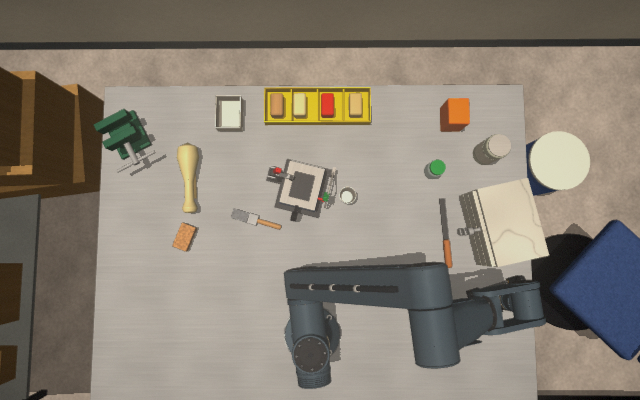

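The mould is at about (330,225) in scene and (302,185) in top. The grip is at about (328,188) and (295,214), and the red handle at about (360,206) and (277,170). I'll zoom in next.

```bash
python3 - <<'E'
import cv2
a=cv2.imread("pics/scene0.png")[170:265,260:390]; b=cv2.imread("pics/top0.png")[145:240,235:365]
for n,c in(("sc",a),("tc",b)):
    cv2.imwrite(f"pics/{n}1.png",cv2.resize(c,None,fx=6,fy=6,interpolation=cv2.INTER_CUBIC))
E
```

```text
(no output)
```

View pics/sc1.png

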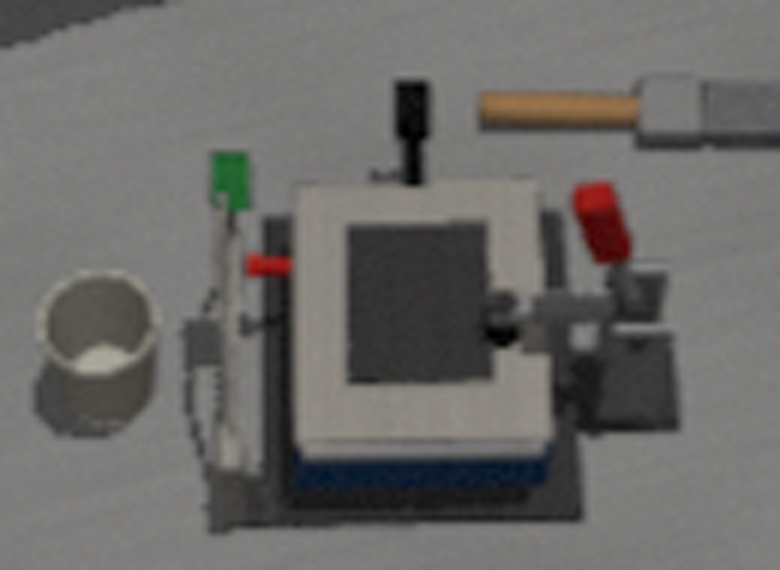

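View pics/tc1.png

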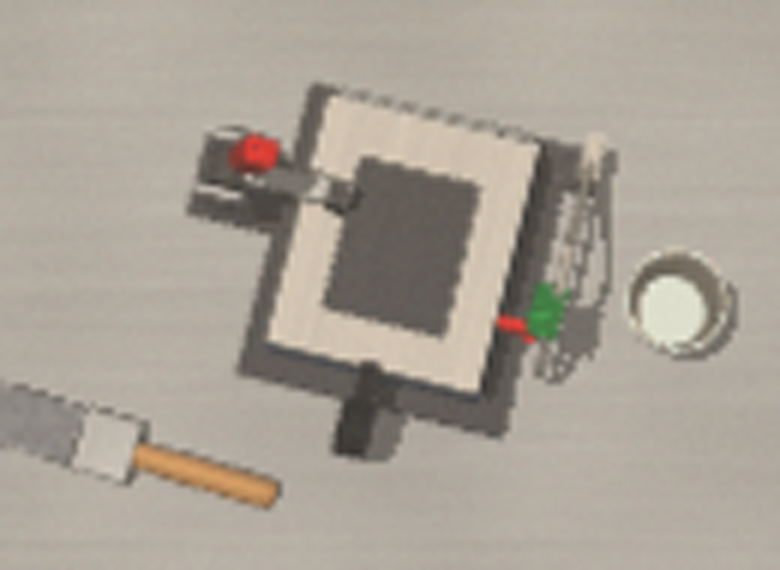

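Lid corners, grip, pointer tip, red handle and green block all stand out in both crops. I'll fit the box pose and index from them.

```bash
cat > h.py <<'E'
import numpy as np, cv2
from rig import bot, vision
from scipy.optimize import least_squares
def proj(n,P,ci={}):
    i=ci.setdefault(n,vision.camera_info(n)); P=np.atleast_2d(P)
    c=P@i["camera_from_world"][:3,:3].T+i["camera_from_world"][:3,3]
    c=c*[1,-1,-1]; u=c@i["intrinsics"].T; return u[:,:2]/u[:,2:]
def w(p,b):  # box->world
    c,s=np.cos(p[2]),np.sin(p[2]); b=np.atleast_2d(b)
    return np.c_[p[0]+c*b[:,0]-s*b[:,1],p[1]+s*b[:,0]+c*b[:,1],b[:,2]]
def blob(im,ch,box):
    x0,y0,x1,y1=box; a=im[y0:y1,x0:x1].astype(float); o=np.delete(a,ch,2).max(2)
    m=np.clip(a[...,ch]-o-20,0,60); n,l,st,ce=cv2.connectedComponentsWithStats((m>15).astype(np.uint8))
    r=[]
    for k in range(1,n):
        q=m*(l==k); yy,xx=np.indices(m.shape); r.append((st[k,4],(q*xx).sum()/q.sum()+x0,(q*yy).sum()/q.sum()+y0))
    return r
def lidpt(r,z0,y,th): # rotate about hinge
    return [.085-r*np.cos(th)-z0*np.sin(th),y,.064+r*np.sin(th)+0*th+z0*np.cos(th)] 
E
python3 - <<'E'
from h import *
S=np.array([[295,184],[538,182],[295,440],[552,440],[412,108]])/6+[260,170]
T=np.array([[483,393],[270,343],[541,145],[332,92],[365,425]])/6+[235,145]
S-=.4;T-=.4
B=[[-.08,-.07,.074],[-.08,.07,.074],[.085,-.07,.074],[.085,.07,.074],[-.12,0,.088]]
f=lambda p:np.r_[proj("scene",w(p,B))-S,proj("top",w(p,B))-T].ravel()
r=least_squares(f,[.57,.03,-.2],loss="soft_l1"); p=r.x
print(p,np.degrees(p[2])); print(f(p).reshape(-1,2).round(2)); np.save("p.npy",p)
h=w(p,[[.02,.115-.09*np.sin(np.radians(15)),.1+.09*np.cos(np.radians(15))]]);print("handle",h,proj("scene",h),proj("top",h))
g=w(p,[[-.12,0,.086]]);print("grip",g)
for n,b in(("scene",(260,170,390,265)),("top",(235,145,365,240))):
    im=cv2.imread(f"pics/{n}0.png")[...,::-1]
    print(n,"red",blob(im,0,b),"green",blob(im,1,b))
    print([ (t,yy,proj(n,w(p,[lidpt(.125,0,yy,t)])).round(1).tolist()) for t in(0,.4,.6,.78) for yy in(-.095,-.11)])
E
```

```text
[ 0.56500609  0.03812234 -0.24363305] -13.959145471209089
[[-0.76 -0.12]
 [-0.3  -0.6 ]
 [-0.44  0.61]
 [ 0.28 -0.23]
 [-0.1   0.13]
 [-0.23  0.11]
 [-0.5  -0.4 ]
 [ 0.5  -0.41]
 [-0.16 -0.2 ]
 [-1.26  0.36]]
handle [[0.60653775 0.12229576 0.18693332]] [[359.85336541 207.02576081]] [[277.491414   170.14534311]]
grip [[0.44854993 0.06706994 0.086     ]]
scene red [(np.int32(8), np.float64(346.48091603053433), np.float64(187.0)), (np.int32(2), np.float64(353.5), np.float64(187.0)), (np.int32(6), np.float64(358.53061224489795), np.float64(187.0)), (np.int32(2), np.float64(364.5), np.float64(187.0)), (np.int32(97), np.float64(359.8332595217006), np.float64(206.07683790965456)), (np.int32(27), np.float64(304.1795750514051), np.float64(213.8478409869774))] green [(np.int32(39), np.float64(298.26451077943614), np.float64(199.4825870646766))]
[(0, -0.095, [[300.8, 211.8]]), (0, -0.11, [[296.4, 211.9]]), (0.4, -0.095, [[300.2, 206.9]]), (0.4, -0.11, [[295.6, 207.0]]), (0.6, -0.095, [[299.8, 206.5]]), (0.6, -0.11, [[295.2, 206.6]]), (0.78, -0.095, [[299.6, 207.5]]), (0.78, -0.11, [[294.9, 207.6]])]
top red [(np.int32(47), np.float64(277.1016659547202), np.float64(170.00384451089278)), (np.int32(18), np.float64(320.1868131868132), np.float64(198.8978021978022)), (np.int32(95), np.float64(268.6294659300184), np.float64(223.58931860036833))] green [(np.int32(39), np.float64(325.2626931567329), np.float64(196.6997792494481)), (np.int32(1), np.float64(329.0), np.float64(193.0))]
[(0, -0.095, [[323.8, 201.8]]), (0, -0.11, [[327.6, 202.7]]), (0.4, -0.095, [[324.5, 198.1]]), (0.4, -0.11, [[328.5, 199.0]]), (0.6, -0.095, [[325.4, 194.4]]), (0.6, -0.11, [[329.4, 195.3]]), (0.78, -0.095, [[326.4, 190.1]]), (0.78, -0.11, [[330.4, 191.1]])]
```

```bash
python3 - <<'E'
from h import *
p=np.load("p.npy")
def tri(a,b):
    r=least_squares(lambda X:np.r_[proj("scene",X)-a,proj("top",X)-b].ravel(),[.5,0,.1]);X=r.x
    c,s=np.cos(p[2]),np.sin(p[2]);d=X[:2]-p[:2];return X,np.array([c*d[0]+s*d[1],-s*d[0]+c*d[1],X[2]]),r.fun
for n,a,b in(("green",[298.26,199.48],[325.26,196.7]),("redptr",[304.18,213.85],[320.19,198.9]),("handle",[359.83,206.08],[277.1,170.0])):
    X,q,e=tri(a,b);print(n,X.round(4),"box",q.round(4),"res",e.round(2)," r,ang",np.hypot(.085-q[0],q[2]-.064),np.arctan2(q[2]-.064,.085-q[0]))
E
```

```text
green [ 0.5131 -0.0501  0.1599] box [-0.0291 -0.0981  0.1599] res [ 0.29 -0.03  0.32  0.05]  r,ang 0.149039724436004 0.6993582783631025
redptr [ 0.514  -0.0332  0.0636] box [-0.0323 -0.0815  0.0636] res [ 0.58 -0.05  0.65  0.11]  r,ang 0.1172692652426139 -0.003519101883264443
handle [0.6061 0.1225 0.1918] box [0.0195 0.0918 0.1918] res [ 0.18 -0.02  0.2   0.05]  r,ang 0.14361839856075465 1.0974937062580161
```

```bash
cat >> h.py <<'E'
def to(bx,by,z,yawref=True):
    s=bot.read_state(); p=np.load("p.npy"); t=w(p,[[bx,by,z]])[0]; R=np.array(s["tcp_rot"]); 
    c,sn=np.cos(p[2]),np.sin(p[2]); G=np.array([[c,sn,0],[sn,-c,0],[0,0,-1]])
    rv=cv2.Rodrigues(R.T@G)[0].ravel()
    print("t",s["time_s"],"shift mm",(R.T@(t-s["position"])*1e3).round(1),"turn",np.degrees(rv).round(2))
def st():
    s=bot.read_state(); p=np.load("p.npy"); c,sn=np.cos(p[2]),np.sin(p[2]); d=np.array(s["position"])-[p[0],p[1],0]
    f=s["force"]; print("box",np.round([c*d[0]+sn*d[1],-sn*d[0]+c*d[1],d[2]],4),"F box",np.round([c*f[0]+sn*f[1],-sn*f[0]+c*f[1],f[2]],2),"open",s["opening"])
E
python3 -m jog '[[[0,0,-40],[0,0,0],1],[[30,-20,-70],[0,0,5],1],[[60,-50,-100],[0,0,10],1],[[90,-80,-110],[0,0,15],1],[[115,-105,-110],[0,0,20],1],[[145,-130,-110],[0,0,25],1],[[175,-155,-110],[0,0,31],1],[[205,-180,-110],[0,0,31],1],[[235,-210,-110],[0,0,31],1],[[265,-235,-110],[0,0,31],1],[[294,-260,-110],[0,0,31],1],[[294,-260,-110],[0,0,31],1]]'
python3 -c "
from h import *
to(.02,.04,.28);st()"
```

```text
time_s: 1.1
position: [0.3899, -0.2564, 0.2963]
tcp_rot: [[0.972, -0.235, 0.001], [-0.235, -0.972, 0.004], [-0.0, -0.005, -1.0]]
force: [-0.5, -0.1, 0.9]
opening: 0.174
t 1.1 shift mm [ 121.3 -367.2   17.9] turn [-0.26  0.02  0.37]
box [-0.0989 -0.3281  0.2963] F box [-0.42 -0.24  0.92] open 0.17416485559549535
```

```bash

python3 -m jog '[[[11,-33,0],[0,0,0],1],[[22,-66,0],[0,0,0],1],[[34,-103,0],[0,0,0],1],[[46,-140,0],[0,0,0],1],[[58,-177,0],[0,0,0],1],[[70,-214,0],[0,0,0],1],[[82,-251,5],[0,0,0],1],[[94,-288,10],[0,0,0],1],[[106,-325,15],[0,0,0],1],[[115,-350,18],[0,0,0],1],[[121,-367,18],[0,0,0],1],[[121,-367,18],[0,0,0],1]]'
python3 -c "
from h import *
to(.02,.04,.175);st()"
```

```text
time_s: 2.1
position: [0.5954, 0.0667, 0.2774]
tcp_rot: [[0.971, -0.238, -0.0], [-0.238, -0.971, 0.001], [-0.001, -0.001, -1.0]]
force: [0.5, -0.3, 0.1]
opening: 0.002
t 2.1 shift mm [ -2.6  -4.8 102.4] turn [-0.07  0.04  0.18]
box [0.0226 0.0351 0.2774] F box [ 0.54 -0.13  0.1 ] open 0.001655821732641534
```

```bash

python3 -m jog '[[[-2,-3,30],[0,0,0],1],[[-2,-3,60],[0,0,0],1],[[-2,-3,90],[0,0,0],1],[[-2,-3,102],[0,0,0],1],[[-2,-5,102],[0,0,0],1],[[-2,-13,102],[0,0,0],1],[[-2,-21,102],[0,0,0],1],[[-2,-29,102],[0,0,0],1],[[-2,-37,102],[0,0,0],1],[[-2,-45,102],[0,0,0],1],[[-2,-53,102],[0,0,0],1],[[-2,-61,102],[0,0,0],1]]'
python3 -c "
from h import *
to(.02,.17,.175);st()"
```

```text
time_s: 3.1
position: [0.6084, 0.1234, 0.183]
tcp_rot: [[0.971, -0.24, 0.005], [-0.24, -0.971, -0.003], [0.006, 0.001, -1.0]]
force: [-8.0, -2.8, 28.0]
opening: 0.005
t 3.1 shift mm [ -1.5 -76.8   7.9] turn [ 0.07 -0.33  0.05]
box [0.0215 0.0933 0.183 ] F box [-7.12 -4.69 27.96] open 0.005385554398052709
```

```bash
python3 - <<'E'
from h import *
im=vision.capture("scene"); cv2.imwrite("pics/s2.png",cv2.resize(im[150:270,270:430,::-1],None,fx=5,fy=5,interpolation=cv2.INTER_CUBIC))
st()
E
```

```text
box [0.0216 0.0954 0.1833] F box [-6.93 -2.3  22.51] open 0.004169824851720056
```

View pics/s2.png

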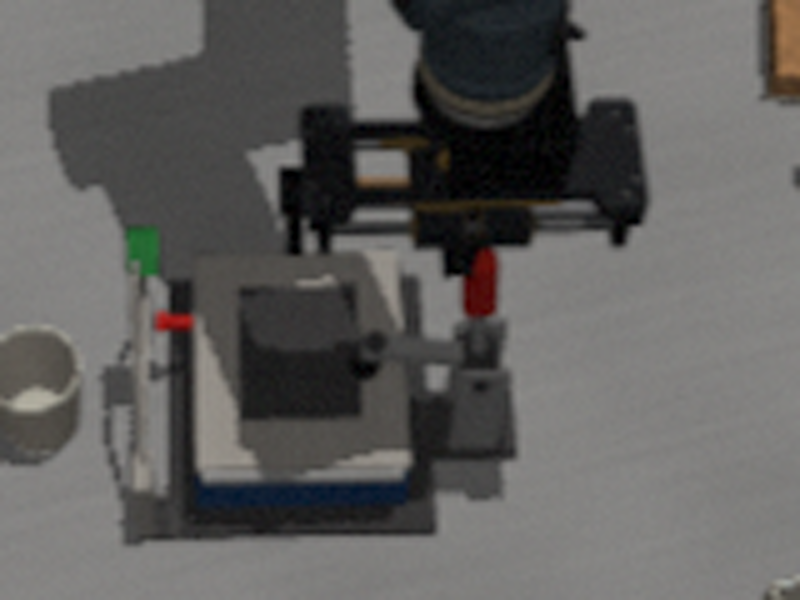

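The handle, at crop (480,285), is part way over and stands just beyond the fingers. The 22–28 N upward force suggests the gripper sits too low on the handle, so I'll raise it.

```bash

python3 -m jog '[[[0,0,-10],[0,0,0],1],[[0,0,-15],[0,0,0],1]]'
python3 -c "
from h import *
st(); to(.02,.17,.175)"
```

```text
time_s: 3.32
position: [0.6081, 0.1246, 0.1941]
tcp_rot: [[0.971, -0.241, 0.004], [-0.241, -0.971, 0.0], [0.004, -0.001, -1.0]]
force: [-0.4, 0.2, -0.7]
opening: 0.008
box [0.0209 0.0943 0.1941] F box [-0.43  0.14 -0.68] open 0.007817169769795462
t 3.3167 shift mm [ -1.  -75.7  19.2] turn [-0.07 -0.23  0.04]
```

```bash

python3 -m jog '[[[0,-6,-4],[0,0,0],1],[[0,-12,-4],[0,0,0],1],[[0,-18,-4],[0,0,0],1],[[0,-24,-4],[0,0,0],1]]'
python3 -c "
from h import *
st(); im=vision.capture('scene'); cv2.imwrite('pics/s3.png',cv2.resize(im[150:270,270:430,::-1],None,fx=5,fy=5,interpolation=cv2.INTER_CUBIC))
b=(300,160,420,260);print(blob(im,0,b)); print(blob(vision.capture('top'),0,(235,145,300,200)))"
```

```text
time_s: 3.65
position: [0.6125, 0.1476, 0.1947]
tcp_rot: [[0.97, -0.242, -0.001], [-0.242, -0.97, 0.0], [-0.001, 0.0, -1.0]]
force: [-0.0, 0.3, -0.1]
opening: 0.005
box [0.0196 0.1177 0.1947] F box [-0.12  0.3  -0.08] open 0.005144472240309317
[(np.int32(87), np.float64(359.8226424738053), np.float64(206.63148479427548)), (np.int32(27), np.float64(304.183231913455), np.float64(213.83772819472617))]
[(np.int32(7), np.float64(279.64948453608247), np.float64(168.91408934707903))]
```

View pics/s3.png

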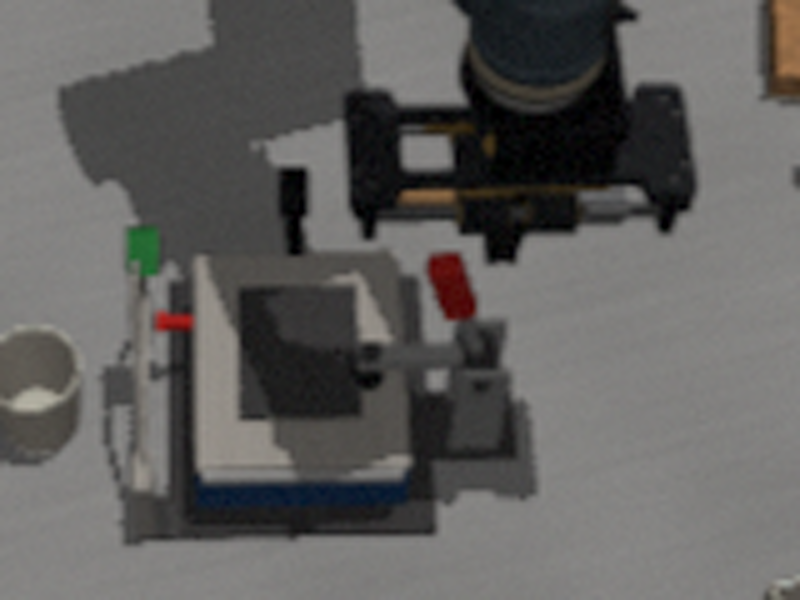

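```bash

python3 -c "
from h import *
s=bot.read_state(); t=np.array(s['position']); print(s['time_s'],t,(proj('scene',t)-[270,150])*5, proj('top',t))
p=np.load('p.npy')
for th in(0,.3,.6):
  for r in(.06,.12):
    for d in (-.011,.011):
      a=th-np.radians(15); q=w(p,[[.02,.115+r*np.sin(a)+d*np.cos(a),.1+r*np.cos(a)-d*np.sin(a)]]); print(th,r,d,((proj('scene',q)-[270,150])*5).round(0),q.round(3))
"
```

```text
3.75 [0.61250438 0.14799698 0.19463387] [[493.35004635 277.15308225]] [[270.12332425 168.17593339]]
0 0.06 -0.011 [[441. 312.]] [[0.606 0.12  0.155]]
0 0.06 0.011 [[476. 306.]] [[0.611 0.14  0.161]]
0 0.12 -0.011 [[422. 263.]] [[0.602 0.104 0.213]]
0 0.12 0.011 [[458. 258.]] [[0.607 0.125 0.219]]
0.3 0.06 -0.011 [[469. 307.]] [[0.61  0.136 0.16 ]]
0.3 0.06 0.011 [[505. 307.]] [[0.615 0.158 0.16 ]]
0.3 0.12 -0.011 [[482. 256.]] [[0.611 0.139 0.22 ]]
0.3 0.12 0.011 [[518. 256.]] [[0.616 0.16  0.219]]
0.6 0.06 -0.011 [[499. 306.]] [[0.614 0.154 0.16 ]]
0.6 0.06 0.011 [[531. 312.]] [[0.619 0.174 0.153]]
0.6 0.12 -0.011 [[541. 258.]] [[0.619 0.173 0.217]]
0.6 0.12 0.011 [[574. 263.]] [[0.624 0.194 0.21 ]]
```

The clamp has fallen back to clamped and the fingers passed over or beside it. The visible fingertip at (502,260) doesn't match the projected TCP at (493,277). I'll check for a fingertip/TCP offset with both cameras.

```bash

python3 -m jog '[[[0,20,-35],[0,0,0],1],[[0,40,-50],[0,0,0],1],[[0,60,-50],[0,0,0],1],[[0,80,-50],[0,0,0],1],[[0,80,-50],[0,0,0],1],[[0,80,-50],[0,0,0],1]]'
python3 -c "
from h import *
st(); s=bot.read_state(); t=np.array(s['position']); R=np.array(s['tcp_rot']); o=[]
for n,(x0,y0) in(('scene',(310,150)),('top',(255,150))):
  im=vision.capture(n)[...,::-1]; c=cv2.resize(im[y0:y0+75,x0:x0+80],None,fx=5,fy=5,interpolation=cv2.INTER_CUBIC)
  c=cv2.convertScaleAbs(c,alpha=2)
  for k,col in((0,(0,0,255)),(-.07,(0,255,255))):
    for dx in(-.0095,.0095):
      for dy in(-.015,.015):
        q=((proj(n,t+R@[dx,dy,k])[0]-[x0,y0]+.5)*5).astype(int); cv2.circle(c,tuple(map(int,q)),2,col,-1)
  o.append(c)
cv2.imwrite('pics/c4.png',np.hstack(o))"
```

```text
time_s: 4.25
position: [0.5931, 0.0685, 0.2452]
tcp_rot: [[0.97, -0.244, -0.001], [-0.244, -0.97, 0.0], [-0.001, -0.0, -1.0]]
force: [0.4, -0.6, 0.3]
opening: 0.004
box [0.0199 0.0362 0.2452] F box [ 0.48 -0.45  0.3 ] open 0.00425585054545514
```

View pics/c4.png

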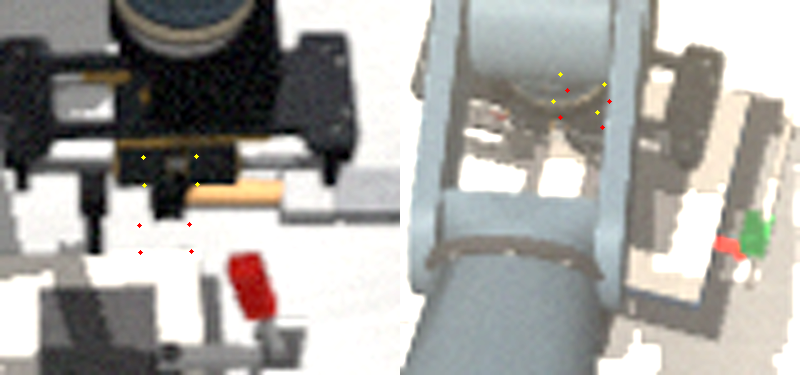

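```bash

python3 -c "
from h import *
im=cv2.imread('pics/scene0.png'); x0,y0=50,80
t=np.array([.1827,-.5969,.1857]);R=np.array([[.9563,.2925,0],[.2925,-.9563,0],[0,0,-1]])
c=cv2.resize(im[y0:y0+80,x0:x0+100],None,fx=7,fy=7,interpolation=cv2.INTER_CUBIC); c=cv2.convertScaleAbs(c,alpha=1.5)
for k,col in((0,(0,0,255)),(-.0187,(0,255,0)),(-.07,(0,255,255))):
  for dx in(-.0095,.0095):
    for dy in(-.0585,-.0435,.0435,.0585):
      q=((proj('scene',t+R@[dx,dy,k])[0]-[x0,y0]+.5)*7).astype(int); cv2.circle(c,tuple(map(int,q)),2,col,-1)
cv2.imwrite('pics/c5.png',c)"
```

```text
(no output)
```

View pics/c5.png

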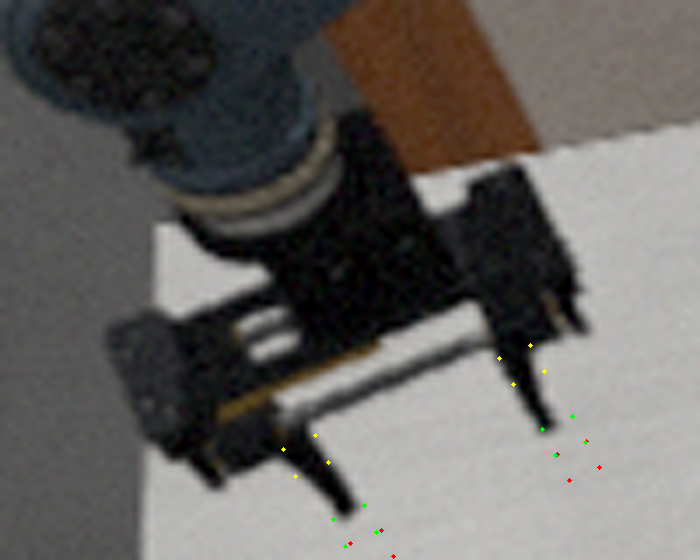

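The visible fingers end about 22–25 mm short of the reported TCP along the tool axis. The same offset shows at the start pose, and it explains the slip over the handle top. I'll command about 23 mm lower from now on.

```bash

python3 -m jog '[[[0,0,35],[0,0,0],1],[[0,0,70],[0,0,0],1],[[0,0,97],[0,0,0],1],[[0,0,97],[0,0,0],1],[[0,-8,97],[0,0,0],1],[[0,-16,97],[0,0,0],1],[[0,-24,97],[0,0,0],1],[[0,-32,97],[0,0,0],1],[[0,-40,97],[0,0,0],1],[[0,-46,97],[0,0,0],1]]'
python3 -c "
from h import *
st()"
python3 -m jog '[[[0,-6,0],[0,0,0],1],[[0,-12,0],[0,0,0],1],[[0,-18,0],[0,0,0],1]]'
python3 -c "
from h import *
st();print(blob(vision.capture('scene'),0,(300,160,420,260)))"
```

```text
time_s: 5.18
position: [0.6056, 0.115, 0.15]
tcp_rot: [[0.97, -0.241, 0.003], [-0.241, -0.971, 0.0], [0.003, -0.001, -1.0]]
force: [0.1, -0.2, -0.0]
opening: 0.003
box [0.0209 0.0844 0.15  ] F box [ 0.18 -0.2  -0.03] open 0.002667201787100307
time_s: 5.43
position: [0.6089, 0.1319, 0.1486]
tcp_rot: [[0.97, -0.242, -0.0], [-0.242, -0.97, 0.0], [-0.0, -0.0, -1.0]]
force: [0.5, -0.4, 0.5]
opening: 0.002
box [0.0199 0.1016 0.1486] F box [ 0.56 -0.28  0.5 ] open 0.0016169812325156272
[(np.int32(5), np.float64(349.01234567901236), np.float64(187.19753086419752)), (np.int32(45), np.float64(369.3958333333333), np.float64(208.9268018018018)), (np.int32(27), np.float64(304.19082939986515), np.float64(213.83816587997302))]
```

Handle is moving (scene u 369). I'll continue past centre.

```bash

python3 -m jog '[[[0,-8,0],[0,0,0],1],[[0,-16,0],[0,0,0],1],[[0,-24,0],[0,0,0],1],[[0,-32,0],[0,0,0],1],[[0,-40,0],[0,0,0],1],[[0,-48,0],[0,0,0],1],[[0,-56,0],[0,0,0],1],[[0,-64,0],[0,0,0],1],[[0,-64,0],[0,0,0],1],[[0,-64,0],[0,0,0],1]]'
python3 -c "
from h import *
st();im=vision.capture('scene');print(blob(im,0,(330,160,420,260)))
p=np.load('p.npy')
for th in(1.2,1.92): a=th-np.radians(15);print(th,proj('scene',w(p,[[.02,.115+.09*np.sin(a),.1+.09*np.cos(a)]])))
to(-.12,0,.30)"
```

```text
time_s: 6.32
position: [0.6243, 0.1939, 0.1485]
tcp_rot: [[0.971, -0.241, -0.0], [-0.241, -0.971, -0.0], [-0.0, 0.0, -1.0]]
force: [-0.3, -0.0, 0.6]
opening: 0.004
box [0.0199 0.1655 0.1485] F box [-0.3  -0.11  0.58] open 0.003676932062244656
[(np.int32(18), np.float64(348.2120253164557), np.float64(187.1487341772152)), (np.int32(108), np.float64(392.89279824079165), np.float64(221.26974528129008))]
1.2 [[389.62547606 212.01059022]]
1.92 [[392.35772134 221.46860897]]
t 6.3667 shift mm [-140.   165.1 -151.4] turn [ 0.02  0.01 -0.01]
```

Clamp is at its open stop: measured (392.9,221.3) against 392.4,221.5 predicted. Next, over the grip.

```bash

python3 -m jog '[[[0,0,-40],[0,0,0],0],[[0,0,-80],[0,0,0],0],[[0,0,-120],[0,0,0],0],[[-15,20,-140],[0,0,0],0],[[-38,45,-140],[0,0,0],0],[[-61,72,-140],[0,0,0],0],[[-84,99,-140],[0,0,0],0],[[-107,126,-130],[0,0,0],0],[[-125,150,-110],[0,0,0],0],[[-140,165,-90],[0,0,0],0],[[-140,165,-60],[0,0,0],0],[[-140,165,-40],[0,0,0],0]]'
python3 -c "
from h import *
import cv2
st();to(-.12,0,.05)
s=bot.read_state(); t=np.array(s['position']);p=np.load('p.npy'); o=[]
for n,(x0,y0) in(('scene',(285,140)),('top',(255,160))):
  im=vision.capture(n)[...,::-1]; c=cv2.resize(im[y0:y0+75,x0:x0+80],None,fx=5,fy=5,interpolation=cv2.INTER_CUBIC)
  c=cv2.convertScaleAbs(c,alpha=1.7)
  for q,col in((t,(0,0,255)),(t+[0,0,.022],(0,255,255)),(w(p,[[-.12,0,.086]])[0],(255,255,0))):
    v=((proj(n,q)[0]-[x0,y0]+.5)*5).astype(int); cv2.circle(c,tuple(map(int,v)),2,col,-1)
  o.append(c)
cv2.imwrite('pics/c6.png',np.hstack(o))"
```

```text
time_s: 7.37
position: [0.4463, 0.0661, 0.1875]
tcp_rot: [[0.97, -0.244, -0.001], [-0.244, -0.97, -0.0], [-0.001, 0.0, -1.0]]
force: [-1.0, -0.6, -1.1]
opening: 0.834
box [-0.122  -0.0015  0.1875] F box [-0.85 -0.88 -1.07] open 0.834087362012999
t 7.3667 shift mm [  2.1  -1.5 137.5] turn [ 0.02  0.06 -0.17]
```

View pics/c6.png

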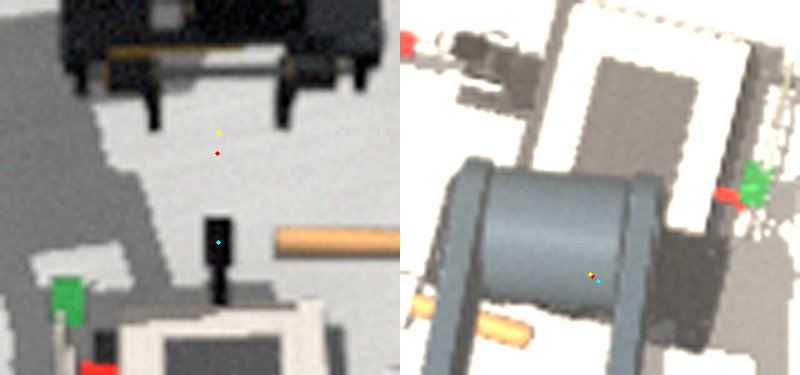

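Fingertips at (153,130) and (285,130) straddle the grip's line at u≈219, and the 22 mm-short tip estimate (yellow dot) agrees. I'll descend and grip.

```bash

python3 -m jog '[[[1,-1,35],[0,0,0],0],[[2,-1,70],[0,0,0],0],[[2,-1,100],[0,0,0],0],[[2,-1,120],[0,0,0],0],[[2,-1,137],[0,0,0],0],[[2,-1,137],[0,0,0],0]]'
python3 -c "
from h import *
st()"
python3 -m jog '[[[0,0,0],[0,0,0],0.7],[[0,0,0],[0,0,0],1],[[0,0,0],[0,0,0],1],[[0,0,0],[0,0,0],1],[[0,0,0],[0,0,0],1],[[0,0,0],[0,0,0],1],[[0,0,0],[0,0,0],1],[[0,0,0],[0,0,0],1],[[0,0,0],[0,0,0],1],[[0,0,0],[0,0,0],1]]'
python3 -c "
from h import *
st()"
```

```text
time_s: 7.97
position: [0.4501, 0.0675, 0.0499]
tcp_rot: [[0.97, -0.242, -0.004], [-0.242, -0.97, 0.0], [-0.004, 0.001, -1.0]]
force: [-0.6, 0.5, 0.4]
opening: 0.998
box [-0.1186  0.0008  0.0499] F box [-0.68  0.37  0.41] open 0.9975161423383591
time_s: 8.8
position: [0.4507, 0.0676, 0.0515]
tcp_rot: [[0.97, -0.242, -0.0], [-0.242, -0.97, 0.0], [-0.0, 0.0, -1.0]]
force: [-0.3, -0.3, 0.2]
opening: 0.327
box [-0.1181  0.001   0.0515] F box [-0.2  -0.37  0.17] open 0.3266169475607655
```

```bash

python3 -m jog '[[[0,0,0],[0,0,0],1],[[0,0,0],[0,0,0],1],[[0,0,0],[0,0,0],1],[[0,0,0],[0,0,0],1],[[0,0,0],[0,0,0],1],[[0,0,0],[0,0,0],1]]'
python3 -c "
from h import *
st()
R=np.hypot(.205,.022);a0=np.arctan2(.022,.205)
for th in np.arange(0,.81,.1):
  a=a0+th; print(round(th,2),round((.205-R*np.cos(a))*1e3,1),round((R*np.sin(a)-.022)*1e3,1))"
```

```text
time_s: 9.3
position: [0.4506, 0.0673, 0.0515]
tcp_rot: [[0.97, -0.241, -0.0], [-0.241, -0.97, -0.0], [-0.0, 0.001, -1.0]]
force: [-1.2, -5.3, -0.1]
opening: 0.227
box [-0.1181  0.0007  0.0515] F box [ 0.13 -5.42 -0.14] open 0.22656540500106628
0.0 0.0 0.0
0.1 3.2 20.4
0.2 8.5 40.3
0.3 15.7 59.6
0.4 24.7 78.1
0.5 35.6 95.6
0.6 48.2 111.9
0.7 62.4 126.9
0.8 78.0 140.4
```

Gripped: opening is 19.7 mm, the disc's thickness. Lift along the arc to 0.5 rad.

```bash

python3 -m jog '[[[1,1,-10],[0,0,0],1],[[3,1,-20],[0,0,0],1],[[6,1,-30],[0,0,0],1],[[9,1,-40],[0,0,0],1],[[12,1,-50],[0,0,0],1],[[16,1,-60],[0,0,0],1],[[20,1,-69],[0,0,0],1],[[25,1,-78],[0,0,0],1],[[30,1,-87],[0,0,0],1],[[36,1,-96],[0,0,0],1],[[36,1,-96],[0,0,0],1],[[36,1,-96],[0,0,0],1]]'
cat > look.py <<'E'
from h import *
st(); p=np.load('p.npy'); out={}
for n,b in(("scene",(285,175,325,235)),("top",(300,170,345,220))):
    im=vision.capture(n); out[n]=im; print(n,"red",blob(im,0,b),"green",blob(im,1,b))
    x0,y0=b[:2]; cv2.imwrite(f"pics/z_{n}.png",cv2.resize(im[y0:y0+60,x0:x0+45,::-1],None,fx=8,fy=8,interpolation=cv2.INTER_CUBIC))
E
python3 look.py; python3 -c "
import cv2,numpy as np
cv2.imwrite('pics/c7.png',cv2.convertScaleAbs(np.hstack([cv2.imread('pics/z_scene.png'),cv2.imread('pics/z_top.png')]),alpha=1.6))"
```

```text
time_s: 10.3
position: [0.4885, 0.0578, 0.1472]
tcp_rot: [[0.97, -0.242, 0.006], [-0.242, -0.97, 0.0], [0.006, -0.002, -1.0]]
force: [6.7, -1.6, -10.9]
opening: 0.227
box [-0.079   0.0006  0.1472] F box [  6.85   0.03 -10.92] open 0.22682106482261136
scene red [(np.int32(33), np.float64(303.5416409623689), np.float64(209.27082048118444))] green [(np.int32(25), np.float64(298.0170068027211), np.float64(200.60544217687075))]
top red [(np.int32(19), np.float64(320.6986006458558), np.float64(193.3702906350915))] green [(np.int32(14), np.float64(326.433234421365), np.float64(194.91691394658753)), (np.int32(1), np.float64(329.0), np.float64(193.0)), (np.int32(1), np.float64(325.0), np.float64(200.0))]
```

View pics/c7.png

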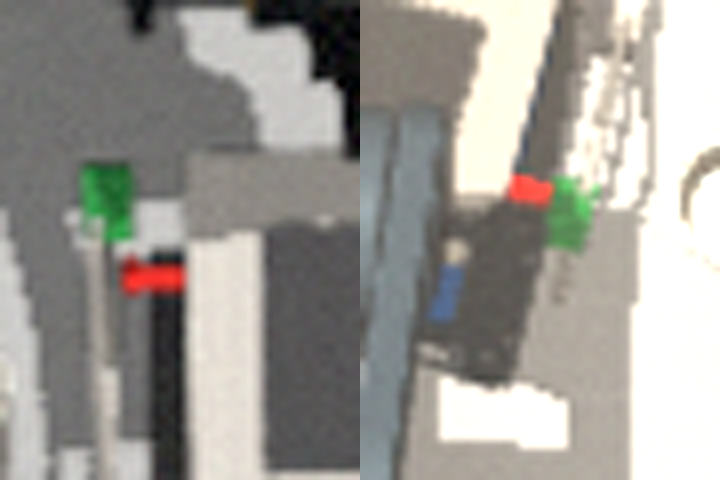

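Lid is up. Red pointer is at scene (303.5,209.3), top (320.7,193.4), with the green block just outside it radially. I'll compute both angles by triangulation and a block model.

```bash
cat > ang.py <<'E'
from h import *
p=np.load("p.npy")
def tri(a,b):
    r=least_squares(lambda X:np.r_[proj("scene",X)-a,proj("top",X)-b].ravel(),[.5,0,.1]);X=r.x
    c,s=np.cos(p[2]),np.sin(p[2]);d=X[:2]-p[:2];q=np.array([c*d[0]+s*d[1],-s*d[0]+c*d[1],X[2]]);return q,r.fun
def ra(q): return np.hypot(.085-q[0],q[2]-.064),np.arctan2(q[2]-.064,.085-q[0])
def hullc(n,idx,r0,r1,y0,y1,h=.009):
    P=[]
    for r in(r0,r1):
        for y in(y0,y1):
            for s in(-h,h): P.append([.085-r*np.cos(idx)-s*np.sin(idx),y,.064+r*np.sin(idx)-0+s*np.cos(idx)])
    P=np.array(P)
    H=cv2.convexHull(proj(n,w(p,P)).astype(np.float32)); m=cv2.moments(H); return np.array([m["m10"],m["m01"]])/m["m00"],m["m00"]
E
python3 - <<'E'
from ang import *
gs,gt=np.array([298.26,199.48]),np.array([325.26,196.7])
for nm,dr,dy in(("r20y30",.02,.03),("r30y20",.03,.02)):
    f=lambda v:np.r_[hullc("scene",v[0],v[2],v[2]+dr,v[1]-dy/2,v[1]+dy/2)[0]-gs,hullc("top",v[0],v[2],v[2]+dr,v[1]-dy/2,v[1]+dy/2)[0]-gt]
    r=least_squares(f,[.6,-.1,.125],diff_step=1e-3); v=r.x
    print(nm,"idx,yc,rin",v.round(4),"res",r.fun.round(2),[hullc(n,v[0],v[2],v[2]+dr,v[1]-dy/2,v[1]+dy/2)[1] for n in("scene","top")])
    r=least_squares(lambda u:f([u[0],u[1],.126]),[.6,-.1],diff_step=1e-3);print("  rin=.126",r.x.round(4),r.fun.round(2))
for nm,a,b in(("shut",[304.18,213.85],[320.19,198.9]),("now",[303.54,209.27],[320.70,193.37])):
    q,e=tri(a,b);print(nm,q.round(4),ra(q),e.round(2))
# grip-based lid angle: grip moved from start
d=np.array([-.0790+.1181,.1472-.0515]);R=np.hypot(.205,.022);a0=np.arctan2(.022,.205)
print("grip th",np.arctan2(.022+d[1],.205-d[0])-a0,np.hypot(.022+d[1],.205-d[0])-R)
E
```

```text
r20y30 idx,yc,rin [ 0.7002 -0.0981  0.139 ] res [ 0.28 -0.03  0.32  0.05] [109.6048215138726, 55.52579340315424]
  rin=.126 [ 0.5931 -0.0984] [0.47 3.6  0.4  0.3 ]
r30y20 idx,yc,rin [ 0.7008 -0.0981  0.134 ] res [ 0.28 -0.03  0.32  0.05] [92.82263010367751, 47.74333822145127]
  rin=.126 [ 0.6343 -0.0983] [0.4  2.13 0.34 0.33]
shut [-0.0323 -0.0815  0.0636] (np.float64(0.1172692652426139), np.float64(-0.003519101883264443)) [ 0.58 -0.05  0.65  0.11]
now [-0.0169 -0.0808  0.1194] (np.float64(0.11594241561157277), np.float64(0.49775726327190833)) [ 0.88 -0.08  0.99  0.17]
grip th 0.510141222887322 -0.002765948362485754
```

```bash

python3 -m jog '[[[4,0,-5],[0,0,0],1],[[8,0,-10],[0,0,0],1],[[13,0,-15],[0,0,0],1],[[18,0,-20],[0,0,0],1],[[23,0,-25],[0,0,0],1],[[28,0,-29],[0,0,0],1],[[28,0,-29],[0,0,0],1],[[28,0,-29],[0,0,0],1],[[28,0,-29],[0,0,0],1]]'
python3 look.py; python3 -c "
import cv2,numpy as np
from ang import *
s=bot.read_state();d=np.array(s['position'])-[p[0],p[1],0];x=np.cos(p[2])*d[0]+np.sin(p[2])*d[1]
dx,dz=x+.1181,d[2]-.0515;print('grip th',np.arctan2(.022+dz,.205-dx)-np.arctan2(.022,.205),np.hypot(.022+dz,.205-dx)-np.hypot(.022,.205))
for t in(.6,.65,.7,.75): print(t,[proj(n,w(p,[lidpt(r,0,y,t)])).round(1).tolist() for n in('scene','top') for r,y in((.117,-.0815),(.125,-.09),(.149,-.098))])
cv2.imwrite('pics/c8.png',cv2.convertScaleAbs(np.hstack([cv2.imread('pics/z_scene.png'),cv2.imread('pics/z_top.png')]),alpha=1.6))"
```

```text
time_s: 11.15
position: [0.5127, 0.0517, 0.1757]
tcp_rot: [[0.97, -0.242, 0.0], [-0.242, -0.97, 0.001], [0.0, -0.001, -1.0]]
force: [5.0, 1.7, -16.1]
opening: 0.23
box [-0.054   0.0005  0.1757] F box [  4.4    2.83 -16.06] open 0.22954895263425085
scene red [(np.int32(25), np.float64(303.34267040149393), np.float64(209.63118580765638))] green [(np.int32(1), np.float64(300.0), np.float64(198.0)), (np.int32(4), np.float64(298.4769230769231), np.float64(199.75384615384615)), (np.int32(2), np.float64(299.4864864864865), np.float64(204.0))]
top red [(np.int32(1), np.float64(325.0), np.float64(191.0))] green [(np.int32(3), np.float64(325.0), np.float64(197.0)), (np.int32(1), np.float64(325.0), np.float64(200.0))]
grip th 0.6967667427032888 -0.0031091420778893153
0.6 [[[304.1, 208.9]], [[301.4, 206.5]], [[298.8, 199.1]], [[322.2, 191.9]], [[324.1, 194.0]], [[324.9, 199.4]]]
0.65 [[[304.0, 209.0]], [[301.3, 206.6]], [[298.7, 199.2]], [[322.5, 190.8]], [[324.3, 192.9]], [[325.2, 198.1]]]
0.7 [[[304.0, 209.3]], [[301.3, 206.9]], [[298.6, 199.5]], [[322.7, 189.7]], [[324.6, 191.8]], [[325.6, 196.7]]]
0.75 [[[303.9, 209.6]], [[301.2, 207.2]], [[298.5, 199.8]], [[323.0, 188.6]], [[324.9, 190.5]], [[325.9, 195.2]]]
```

View pics/c8.png

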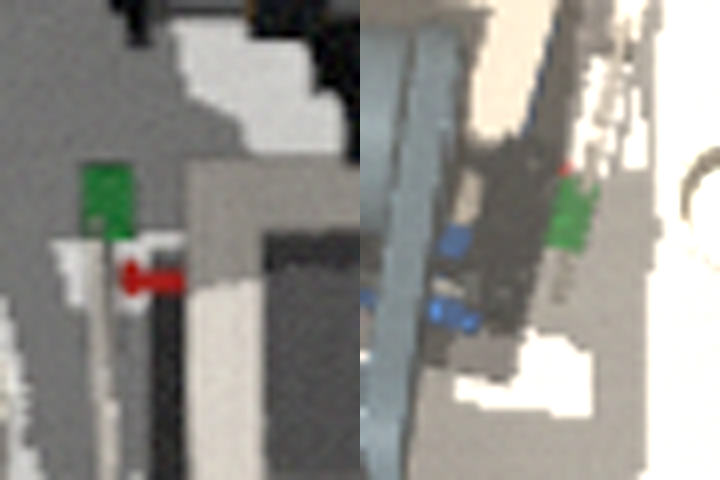

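Pointer and block both lie in shadow now. I'll use ratio-based segmentation to refine both angles.

```bash
cat > rb.py <<'E'
from ang import *
def rblob(im,ch,box):
    x0,y0,x1,y1=box; a=im[y0:y1,x0:x1].astype(float); o=np.delete(a,ch,2).max(2)
    m=np.clip((a[...,ch]/(o+3)-1.15)/1.0,0,1); n,l,s,_=cv2.connectedComponentsWithStats((m>.12).astype(np.uint8))
    k=1+np.argmax(s[1:,4]); q=m*(l==k); yy,xx=np.indices(m.shape); return s[k,4],q.sum().round(1),np.array([(q*xx).sum()/q.sum()+x0,(q*yy).sum()/q.sum()+y0])
def run(A,B,msg,redbox=((285,175,316,235),(312,175,332,215))):
    gs=rblob(A,1,(285,175,325,235));gt=rblob(B,1,(310,170,345,215));rs=rblob(A,0,redbox[0]);rt=rblob(B,0,redbox[1])
    q,e=tri(gs[2],gt[2]);q2,e2=tri(rs[2],rt[2])
    print(msg,"green",gs,gt,ra(q),q[1],e.round(2));print("   red",rs,rt,ra(q2),q2[1],e2.round(2))
E
python3 - <<'E'
from rb import *
I=lambda n:cv2.imread(n)[...,::-1]
run(I("pics/scene0.png"),I("pics/top0.png"),"t0")
A,B=vision.capture("scene"),vision.capture("top"); run(A,B,"now")
print(B[186:204,318:332,0]);print(B[186:204,318:332,1]); print(bot.read_state()["time_s"],bot.read_state()["force"])
E
```

```text
t0 green (np.int32(46), np.float64(32.1), array([298.30638938, 199.46216192])) (np.int32(42), np.float64(21.4), array([325.27318422, 196.60856867])) (np.float64(0.1491688400262727), np.float64(0.7032418102265918)) -0.097976382154579 [ 0.27 -0.02  0.3   0.05]
   red (np.int32(33), np.float64(26.9), array([304.3755332 , 213.84944102])) (np.int32(20), np.float64(14.8), array([320.16680087, 198.90746629])) (np.float64(0.11732903880444932), np.float64(-0.004864080355507446)) -0.08114606529547136 [ 0.5  -0.05  0.56  0.09]
now green (np.int32(51), np.float64(30.2), array([298.35283697, 199.55965297])) (np.int32(31), np.float64(9.2), array([325.47971819, 197.0509086 ])) (np.float64(0.14846816447224565), np.float64(0.6851506623939353)) -0.09843476584945265 [ 0.12 -0.01  0.13  0.02]
   red (np.int32(33), np.float64(25.9), array([303.52084326, 209.61616712])) (np.int32(2), np.float64(0.6), array([325.        , 190.78859527])) (np.float64(0.1150755327594708), np.float64(0.6588376081239983)) -0.08634144359612582 [-0.99  0.09 -1.12 -0.18]
[[117 134  70  65  65  67  69  70 117 179 180 188 159 168]

[... 1413 characters left out ...]
07]
 [ 59  55  57  56  59  67  62  86  88  95 103 101 108 106]
 [ 56  57  55  58  59  65  70  88  86  89  92  88 104 105]
 [ 53  56  56  58  56  61  78  86  86  87  90 100 106 108]
 [ 53  56  54  56  57  60  77  87  84  86  89  91 104 108]
 [ 55  57  54  57  59  63  93  95  92  86  93 105 107 107]
 [ 55  57  55  57  55  64  87  88  88  84  89 105 105 103]
 [ 54  56  55  54  58  77  88  87  89  91  98 106 105 107]
 [ 54  56  57  53  58  76  92  95  85  88  92 104 104 105]
 [ 53  56  53  56  68 103 102  95  94  92 102 105 105 107]
 [ 52  57  56  55  71 105 103  89 104 105 106 107 105 107]
 [ 56  56  61  64  89 103 104  92  94 104 104 106 107 107]]
11.35 [  5.81295246   1.75032514 -15.49353009]
```

```bash

python3 -m jog '[[[1,0,1],[0,0,0],1],[[2.5,0,2],[0,0,0],1],[[2.5,0,2],[0,0,0],1],[[2.5,0,2],[0,0,0],1],[[2.5,0,2],[0,0,0],1],[[2.5,0,2],[0,0,0],1]]'
cat > chk.py <<'E'
from rb import *
st(); s=bot.read_state();d=np.array(s['position'])-[p[0],p[1],0];x=np.cos(p[2])*d[0]+np.sin(p[2])*d[1]
dx,dz=x+.1181,d[2]-.0515
for r in(.205,.202): print('grip th',np.arctan2(.022+dz,r-dx)-np.arctan2(.022,r),np.hypot(.022+dz,r-dx)-np.hypot(.022,r))
A,B=vision.capture("scene"),vision.capture("top"); run(A,B,"now"); print((B[186:194,320:330,0].astype(int)-B[186:194,320:330,1]))
I=lambda n:cv2.imread(n)[...,::-1]
b=(335,160,420,260);print("clamp",blob(A,0,(375,200,420,240)),"t",bot.read_state()["time_s"], np.abs(bot.read_state()["qvel"]).max())
E
python3 chk.py
```

```text
time_s: 11.85
position: [0.5116, 0.0519, 0.1748]
tcp_rot: [[0.97, -0.242, -0.006], [-0.242, -0.97, 0.002], [-0.006, -0.001, -1.0]]
force: [-3.3, 2.5, -3.6]
opening: 0.231
box [-0.0551  0.0005  0.1748] F box [-3.76  1.62 -3.6 ] open 0.23104507464926935
grip th 0.6898849431125292 -0.002998191332789779
grip th 0.698978189935384 -0.002101138361534749
now green (np.int32(52), np.float64(31.3), array([298.30844125, 199.52322664])) (np.int32(31), np.float64(9.5), array([325.49922076, 197.06549885])) (np.float64(0.1486002323088908), np.float64(0.685738057390325)) -0.09854683901180382 [ 0.12 -0.01  0.14  0.02]
   red (np.int32(34), np.float64(26.2), array([303.60592585, 209.59561717])) (np.int32(1), np.float64(0.5), array([325., 191.])) (np.float64(0.11498742274439121), np.float64(0.6483392083278579)) -0.08628240110851604 [-1.04  0.09 -1.18 -0.2 ]
[[ -4   0   3   1   4   2   5   7   8  12]
 [  3   2   0   2   3   2   5   8   7   9]
 [  3   0   3   1   1   3   6   8   8   7]
 [  3   2   3   1   6   9   6   8   7   7]
 [  2   3   2   4   5  21  28   7   7   7]
 [  2   4   1   1   9  44  20   6   6   6]
 [  3   2   1   3   0  -9 -16  -5   7   4]
 [  2   1   1   2  -3 -31 -24  -3   3 -19]]
clamp [(np.int32(125), np.float64(392.72706526700136), np.float64(220.988437547543))] t 11.95 0.11791597964412763
```

Forces are now low, about 5 N tangential, which matches the spring. One more independent check of the marker angle: fit the rendered block silhouette to the first, well-lit images.

```bash
python3 - <<'E'
from rb import *
from scipy.optimize import minimize
I=lambda n:cv2.imread(n)[...,::-1]
D={}
for n,b in(("scene",(290,190,308,210)),("top",(317,187,335,207))):
    x0,y0,x1,y1=b;a=I(f"pics/{n}0.png")[y0:y1,x0:x1].astype(float);m=np.clip((a[...,1]/(np.delete(a,1,2).max(2)+3)-1.1)/.7,0,1); D[n]=(b,m); print(n,m.sum())
def ren(n,P,b):
    x0,y0,x1,y1=b;K=8;H=cv2.convexHull((proj(n,w(p,P))).astype(np.float32))[:,0]
    c=np.zeros(((y1-y0)*K,(x1-x0)*K),np.uint8);cv2.fillConvexPoly(c,np.round(((H-[x0,y0]+.5)*K-.5)*16).astype(np.int32),255,shift=4)
    return cv2.resize(c,(x1-x0,y1-y0),interpolation=cv2.INTER_AREA)/255.
def cost(v,dr,dy):
    i,yc,r0=v;P=np.array([[.085-r*np.cos(i)-s*np.sin(i),y,.064+r*np.sin(i)+s*np.cos(i)] for r in(r0,r0+dr) for y in(yc-dy/2,yc+dy/2) for s in(-.009,.009)])
    # tangential direction (increasing angle): (+sin, cos)
    P[:,0]=[.085-r*np.cos(i)+s*np.sin(i) for r in(r0,r0+dr) for y in(0,1) for s in(-.009,.009)]
    return sum(((ren(n,P,D[n][0])-D[n][1])**2).sum() for n in D)
for dr,dy in((.02,.03),(.03,.02)):
    best=min((minimize(cost,[i,-.098,r],args=(dr,dy),method="Nelder-Mead",options=dict(initial_simplex=[[i,-.098,r],[i+.05,-.098,r],[i,-.103,r],[i,-.098,r+.006]])) for i in(.6,.7) for r in(.128,.136)),key=lambda r:r.fun)
    print(dr,dy,best.x.round(4),best.fun)
    for i in(.6,.65,.7,.75): 
        r=minimize(lambda u:cost([i,u[0],u[1]],dr,dy),[-.098,.134],method="Nelder-Mead",options=dict(initial_simplex=[[-.098,.134],[-.103,.134],[-.098,.14]]));print("  ",i,r.x.round(4),round(r.fun,2))
E
```

```text
scene 43.47764899492283
top 34.193071371714346
0.02 0.03 [ 0.7025 -0.0999  0.1392] 53.31609222434136
   0.6 [-0.0971  0.1326] 68.77
   0.65 [-0.1001  0.1351] 60.1
   0.7 [-0.0999  0.1395] 53.54
   0.75 [-0.0992  0.1432] 59.02
0.03 0.02 [ 0.6926 -0.0982  0.1322] 26.552068083366393
   0.6 [-0.0989  0.1307] 34.51
   0.65 [-0.0984  0.1313] 28.45
   0.7 [-0.0983  0.1325] 26.63
   0.75 [-0.0981  0.1355] 30.45
```

Marker is at 0.69–0.70 rad and the lid at 0.69–0.70, so they agree. Let it settle, then hand in if it's steady.

```bash

python3 -m jog '[[[0,0,0],[0,0,0],1],[[0,0,0],[0,0,0],1],[[0,0,0],[0,0,0],1],[[0,0,0],[0,0,0],1],[[0,0,0],[0,0,0],1],[[0,0,0],[0,0,0],1],[[0,0,0],[0,0,0],1],[[0,0,0],[0,0,0],1]]'
python3 chk.py | head -6; python3 -c "
from rig import bot
print(bot.hand_in())"
```

```text
time_s: 12.62
position: [0.5117, 0.0519, 0.1748]
tcp_rot: [[0.97, -0.242, -0.006], [-0.242, -0.97, 0.002], [-0.006, -0.001, -1.0]]
force: [-3.2, 3.7, -2.4]
opening: 0.226
box [-0.0551  0.0005  0.1748] F box [-4.01  2.86 -2.45] open 0.22648327235457869
grip th 0.6900242752529631 -0.003003783735095189
grip th 0.6991192557276715 -0.0021064284082893403
now green (np.int32(51), np.float64(30.8), array([298.3031167 , 199.53151407])) (np.int32(31), np.float64(9.5), array([325.51141281, 197.01613265])) (np.float64(0.14860672822608423), np.float64(0.6875354144134547)) -0.09855135932389426 [ 0.12 -0.01  0.14  0.02]
   red (np.int32(33), np.float64(26.0), array([303.5595522, 209.6010253])) (np.int32(1), np.float64(0.4), array([325., 191.])) (np.float64(0.11497741233605004), np.float64(0.648327497302466)) -0.08636699825263144 [-1.02  0.09 -1.16 -0.19]
[[ -2   3   2   4   3   4   5   7   8  13]
the job is handed in; nothing more can be done
None
```

The clamp is swung fully open, and the lid is lifted and held by its grip with the pointer at the marker angle as near as I could measure. I handed the job in at about 12.7 s on the robot's clock, still holding the grip.

- **Clamp:** the first push slipped over the handle and the clamp fell back shut, with up to 28 N of upward force at the wrist. The visible fingertips end about 22 mm short of the reported tool point. Working lower, the second push opened the clamp, and the handle's image position was within 0.6 pixel of where it should be at the stop, still so after the lift.
- **Lid and marker:** the arm position puts the lid at 0.69–0.70 rad. The block measured 0.69–0.70 rad in the first images and about 0.69 in the last.
- **Hold:** the arm's position stayed the same over the last 0.7 s. The grip opening was 19.7 mm, matching the disc, and the pull on the lid was about 5 N.
- **Checks that disagreed:**
    - The last direct pointer measurement gave 0.65 rad. I discounted it because only one pixel of the pointer showed in the top view.
    - The pointer also measured 117 mm from the hinge instead of the stated 125 mm, which I could not explain.
- **Bystanders:** I did not check the other objects on the bench one by one at the end.

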